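# Load the bronze form under the sprung hold-down of the tube bender

### The job

Lay the cast bronze form on the bender's slide bed and slide it, wedge nose first, under the toe of the sprung hold-down arm so that the arm rides up and bears on the form's flat top. Keep sliding gently until the form's nose presses the sprung pad of the end stop in by about 3 mm (never to the bottom of the pad's travel; how far out the pad stands differs each time, so feel for it), then let go, leaving the form held there. Leave the clamp block, calipers and brass tube where they lie.

Things in the scene. Friction and masses are not known exactly. Their poses are not given: they have to be found in the camera images.
- form: Loose bronze bar, about 0.45 kg, on the bench: 140 mm long (own x), 30 wide, 24 high. Origin: centre of underside, z up. Nose (+x end) is a wedge: top slopes from 24 high at x=+30 to 10 high at nose face x=+70. Grip rib near the tail: x -60 to -36, 16 wide (y), from z=24 to z=62. Oiled: friction about 0.35 on bed and arm.
- bed: Fixed iron slide bed: plate with own x -130 to +160 mm, y +-50, top at z=20; origin on the bench top. The form slides along +x on y=0. Rails 9 high with inner faces at y=+-16.5 from x=+15 to +100, flared mouth (44 wide) from x=-16 to +15. Flat and open at x -130 to -16: the form (nose towards +x) can be laid there.
- toe (a point): Lowest point of the hold-down arm's toe, a 16 mm round steel crossbar (along bed y, from -14 to +56) over the channel. At rest at bed x=+40, y=0, z=35 mm: 15 above the bed's top. The form's wedge nose runs under it and lifts it to 24 above the bed.
- hold_arm (a joint): Sprung hold-down arm hinged beside the channel at bed x=+115, y=+54, z=55 mm, reaching to -x, toe across its end 75 from the hinge. 0 = at rest, grows (rad) as the toe lifts: 0.12 with the toe on the form's flat top. Presses down with 7 to 8 N. With nothing else pressing, driving the wedge under takes about 8 to 15 N, sliding on a steady 6 to 10 N.
- stop: Fixed iron block ending the channel; origin at its front foot, bed x=+130, z=20 mm. Before it a screw carries a sprung brass pad (24 wide, 15 high) facing -x. Its setting is unknown: the free pad stands 18 to 38 in front of the block (bed x +92 to +112). Pad travel 8: 0.8 N starts it, 1 N more per mm (3.8 N at 3 mm, 8.8 N at the bottom, then rigid).
- clamp_block: Grooved wooden clamp block 80 x 50 x 40, loose bystander. Origin: centre of underside.
- calipers: Steel calipers lying flat, 170 long, 8 high, loose bystander. Origin: underside, middle of the beam.
- tube: Slightly bent raw brass tube, 12 thick, 190 long (own y), loose bystander. Origin: underside, near its middle.
Mind the look-alikes: they are no part of the job. Of the things that look like the form, take the one that is farthest to the robot's left at the start.

How it is judged:
On the way:
1. the form's nose is under the toe and has lifted the hold-down arm (value of joint hold_arm above 0.04 rad and horizontal distance between form and bed below 0.12 m), for 0.05 s.
At the end, for the whole second after the job is handed in: The form lies flat in the channel (within 4 mm of the centre line, 3 mm of the bed top, 0.08 rad of the slide axis), the hold-down's toe bears on its flat top (arm at 0.095 to 0.15 rad), its nose bears on the sprung pad with 1.8 to 6.5 N (pad in by about 1 to 5.7 mm), and it is let go and at rest (value of joint hold_arm between 0.095 and 0.15 rad and y of form in the frame of bed between -0.004 and 0.004 m and z of form in the frame of bed between 0.017 and 0.023 m and angle between the x axis of form and the x axis of bed, either way round below 0.08 rad and contact force between form and stop between 1.8 and 6.5 N and linear speed of form below 0.01 m/s); the robot touches nothing.
It fails at once if the sprung pad is driven to the bottom of its travel (over 9.5 N on the end stop) (contact force between form and stop above 9.5 N).
It fails at once if the clamp block, calipers or tube is moved by more than 20 mm (distance of any of clamp_block, calipers, tube from where it was at the start of the episode above 0.02 m).
It also fails if it takes over 64 s, if anything falls off the work surface, if the arm or the gripper's body presses on something with over 40 N, if the wrist force passes 120 N, or if a joint passes its speed limit or range.

### The arm

A 6-joint arm with a two-finger parallel gripper is mounted at the origin on the work surface. World frame = base frame: x ahead of the robot, y to its left, z up, the work surface at z = 0. Lengths are in m, angles in rad, forces in N, time in s.
With the tool pointing down it reaches from about 0.35 to 0.975 m from the base axis. Payload 7.1 kg.
Tool frame: the origin (TCP) lies midway between the tips of the shut fingers; the grasp point (between the pads) lies 19 mm behind it; z points along the fingers, x is the direction in which the jaws open and shut, and the axes are right-handed (so a half turn about z gives the same grasp; the last joint's range is limited). The gripper opens to 88 mm and grips with 3 to 60 N. Pads are 20 mm wide; open, the fingers measure 115 mm over their backs; the gripper's body (75 mm by 178 mm) begins 61 mm behind the grasp point.
Start: joints at [1.093, 0.423, 1.63, -0, 1.089, -0.019], TCP at [0.277, 0.56, 0.202] pointing down, gripper open.
Joint ranges: [-3, 3], [-0.9, 2.11], [0.09, 2.58], [-1.31, 4.45], [0.11, 2.69], [-2.54, 2.54]. Speed limits (rad/s): [2.39, 2.39, 3.01, 3.14, 3.14, 3.14].

### API

Orientations are given as a unit quaternion [w, x, y, z].
In Python, from station import move_pose, movel, movej, command_gripper, wait, inverse_kinematics, read_camera, camera_info, MotionError, job_done, get_time, get_joint_pos, get_qvel, get_effort, get_tcp_pos, get_ee_rot, get_ft_force, get_ft_torque, get_grip_width gives the robot as it stands. Calls block until the motion is done:
- move_pose(position, orientation): joint-space move of the TCP to a pose.
- movel(position, frame=None, v=0.15, until_force=None): straight line of the TCP; frame=None keeps the orientation; v is the mean speed in m/s. With until_force (N) it stops when the force on the tool has changed by that much, and returns True; else False.
- movej(angles): joint-space move.
- command_gripper(opening): opening from 0.0 (shut) to 1.0 (fully open); the grip force is fixed at half the most; returns when the fingers have stopped.
- wait(seconds).
- inverse_kinematics(position, orientation): joint angles nearest the present ones, or None.
- read_camera(name): name is "side" or "top" or "wrist"; returns the picture (480x640x3 uint8, red, green, blue); there is no depth.
- camera_info(name): a dict with "intrinsics" (3x3 intrinsics, pixels), "T" (4x4, takes a point from camera to world coordinates); the wrist camera has in their place "tool_from_camera" (4x4, takes a point from camera to tool coordinates, whose origin is the TCP and whose axes are the tool frame's). Camera axes: x right, y up, looking along -z (the intrinsics and any distortion apply to the point x, -y, -z); pixel columns grow to the right and rows downward; lengths in m; the calibration is good to about 2 mm. The wrist camera is an equidistant fisheye: a pixel r from the principal point sees the ray r / f radians off the axis. A picture is of the moment at which its call begins: read the wrist's pose just before it. camera_info takes no time and is no camera call.
A pose or a line that the arm cannot do raises MotionError and nothing moves.
- job_done(): hands the job in, once; it reports no verdict.
Readings, each from a call of its own:
- get_time(): time.
- get_joint_pos(): joint angles.
- get_qvel(): joint speeds.
- get_effort(): joint torques, N m.
- get_tcp_pos(): TCP position.
- get_ee_rot(): TCP orientation.
- get_ft_force(): force on the tool from outside, world axes, zero at the start.
- get_ft_torque(): the same for the moment, N m.
- get_grip_width(): opening from 0.0 (shut) to 1.0 (fully open).
Only numpy, scipy, OpenCV 4.12 (cv2) and the standard library are available. Lean on these libraries where they do the work, as an engineer would, in place of code of your own. Each camera call takes 0.05 s, during which the arm holds its last target. There are 200 camera calls.

## Working session

There is one attempt and no reset: what is moved stays moved. The work goes in short steps, each a Python script; the robot and the scene stay as the last script left them, time stands still between calls to the robot, and variables do not carry over. Pictures are saved under pics/ and viewed, on a budget of 10 in all, crops included, one or two more only if the job needs it, and the job is handed in when it is done.

```bash
mkdir -p pics; ls; python3 - <<'E'
from station import *
import cv2
for n in("top","side"):
    cv2.imwrite(f"pics/{n}0.png",read_camera(n)[:,:,::-1]); c=camera_info(n); print(n,c)
print(get_time(),get_tcp_pos(),get_ee_rot())
E
```

```text
pics
top {'intrinsics': array([[496.49251124,   0.        , 318.43486586],
       [  0.        , 496.49251124, 238.70229869],
       [  0.        ,   0.        ,   1.        ]]), 'T': array([[-0.02866905,  0.99164226, -0.12579231,  0.4766949 ],
       [-0.99903779, -0.03260392, -0.02933377, -0.05411403],
       [-0.03318993,  0.1248303 ,  0.99162282,  1.08348303],
       [ 0.        ,  0.        ,  0.        ,  1.        ]])}
side {'intrinsics': array([[620.4306958 ,   0.        , 319.80193464],
       [  0.        , 620.4306958 , 231.88170314],
       [  0.        ,   0.        ,   1.        ]]), 'T': array([[-0.99531077,  0.07807807, -0.05709897,  0.50426759],
       [-0.09556777, -0.70256745,  0.70517074,  0.82914826],
       [ 0.01494249,  0.70732085,  0.7067347 ,  0.95943014],
       [ 0.        ,  0.        ,  0.        ,  1.        ]])}
0.1 [0.2765424 0.5599089 0.2011637] [ 3.65915295e-04  8.49365262e-01  5.27805056e-01 -5.82717722e-04]
```

View pics/top0.png

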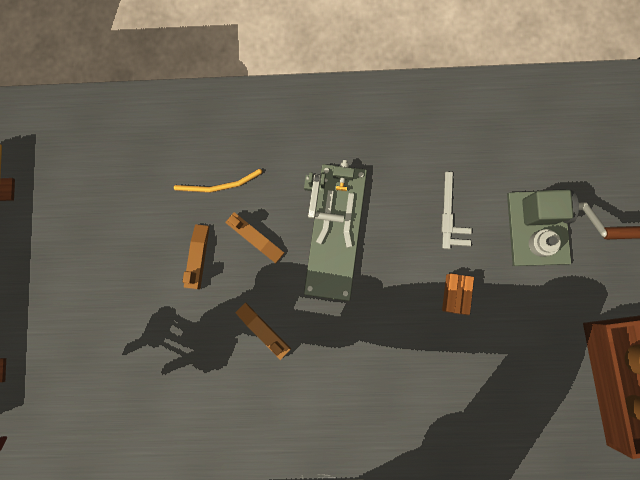

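View pics/side0.png

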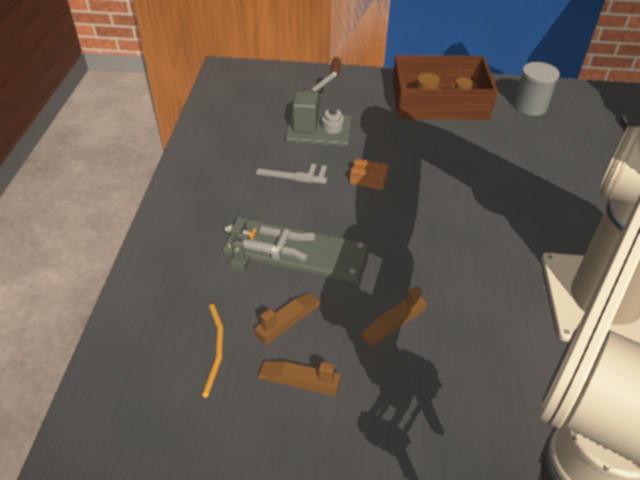

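Form-like bars in the top view are A (197,256), B (255,237) and C (263,331). Image left is world +y, so A is farthest to the robot's left. I'll confirm it in an enlarged crop of A and the bed.

```bash
python3 - <<'E'
import cv2,numpy as np
a=cv2.imread("pics/top0.png")
l=cv2.resize(a[215:365,170:300],None,fx=3.8,fy=3.8,interpolation=cv2.INTER_CUBIC)[:570,:]
r=cv2.resize(a[155:320,295:380],None,fx=3.45,fy=3.45,interpolation=cv2.INTER_CUBIC)[:570,:]
h=min(l.shape[0],r.shape[0]);o=np.hstack([l[:h],r[:h]]);print(l.shape,r.shape,o.shape);cv2.imwrite("pics/crop0.png",o)
E
```

```text
(570, 494, 3) (569, 293, 3) (569, 787, 3)
```

View pics/crop0.png

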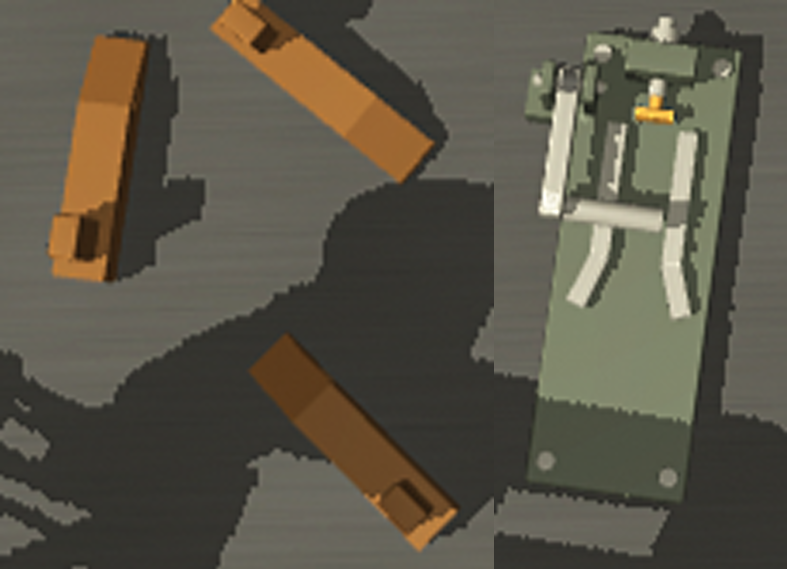

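A is a wedge bar with its rib at the near tail and its nose pointing away (+x), and it is clearly the leftmost. The right-hand panel shows the bed, with the stop and brass pad at the far end. Next I fit poses from the corner pixels.

```bash
cat > h.py <<'E'
import numpy as np
from scipy.optimize import least_squares
from scipy.spatial.transform import Rotation as R
def proj(K,T,P):
    p=(np.asarray(P)-T[:3,3])@T[:3,:3]; return np.c_[K[0,0]*p[:,0]/-p[:,2]+K[0,2],K[1,1]*p[:,1]/p[:,2]+K[1,2]]
def world(s,P):
    P=np.asarray(P,float); c,n=np.cos(s[2]),np.sin(s[2])
    return np.c_[s[0]+c*P[:,0]-n*P[:,1],s[1]+n*P[:,0]+c*P[:,1],P[:,2]]
def fit(K,T,P,uv,s0):
    r=least_squares(lambda s:(proj(K,T,world(s,P))-uv).ravel(),s0,loss='soft_l1')
    return r.x,proj(K,T,world(r.x,P))-uv
E
python3 - <<'E'
from station import *; from h import *
c=camera_info("top");K,T=c["intrinsics"],c["T"]
L=lambda a:np.array(a)/3.8+[170,215]
Rr=lambda a:(np.array(a)-[494,0])/3.45+[295,155]
mm=.001
P=np.array([[70,15,10],[70,-15,10],[30,15,24],[30,-15,24],[-70,15,24],[-70,-15,24]])*mm
print("form",*fit(K,T,P,L([[95,37],[147,40],[79,102],[129,107],[52,275],[105,281]]),[.5,.2,0]))
# plate far-right, near-right, near-left, toe bar end (-14) , rail mouth tips?
P=np.array([[160,-50,20],[-130,-50,20],[-130,50,20],[160,50,20]])*mm
s,e=fit(K,T,P,Rr([[741,52],[683,500],[529,482],[588,33]]),[.5,0,0]);print("bed",s,e)
for n,p in dict(toe14=[40,-14,43],toe0=[40,0,51],pad92=[92,0,40],pad112=[112,0,40],rail15=[15,-16.5,29],rail15l=[15,16.5,29]).items():
    print(n,(proj(K,T,world(s,[np.array(p)*mm]))-[295,155])*3.45+[494,0])
E
```

```text
form [ 0.58218102  0.24410974 -0.14402724] [[ 0.09816159 -0.33286775]
 [-0.23093809  0.35741433]
 [-0.16751197 -0.30831981]
 [ 0.25595257 -0.09613612]
 [ 0.13159007  0.17004638]
 [-0.08985667  0.19745712]]
bed [ 0.61169708 -0.0586095  -0.16182036] [[ 0.51675537 -0.8729334 ]
 [ 0.7960367   1.47088539]
 [-1.18651111  0.41125675]
 [-0.35288246 -0.84852016]]
toe14 [[663.25189369 220.90820332]]
toe0 [[640.70708049 215.8751345 ]]
pad92 [[651.35537556 136.7841625 ]]
pad112 [[655.45139237 105.4735453 ]]
rail15 [[661.75154991 264.54405351]]
rail15l [[609.04702749 257.80969428]]
```

Form A fits to under 0.4 px. The bed fit is only good to about 1.5 px, so I'll look closer with the wrist camera.

```bash
cat >> h.py <<'E'
def q(yaw): a=yaw+np.pi/2; return [0,np.cos(a/2),np.sin(a/2),0]
def rot(w): return R.from_quat([w[1],w[2],w[3],w[0]]).as_matrix()
def projw(K,T,P):
    p=(np.asarray(P)-T[:3,3])@T[:3,:3]; x,y,z=p[:,0],-p[:,1],-p[:,2]
    r=np.hypot(x,y); k=K[0,0]*np.arctan2(r,z)/np.maximum(r,1e-9)
    return np.c_[K[0,2]+k*x,K[1,2]+k*y]
E
python3 - <<'E'
from station import *; from h import *
import cv2
move_pose([.56,-.05,.26],q(-.162))
p,w=get_tcp_pos(),get_ee_rot(); im=read_camera("wrist")
ci=camera_info("wrist");print(ci)
T=np.eye(4);T[:3,:3]=rot(w);T[:3,3]=p; T=T@ci["tool_from_camera"]
np.save("wT1.npy",T); cv2.imwrite("pics/w1.png",im[:,:,::-1]); print(p,w,get_time(),get_joint_pos())
E
```

```text
{'intrinsics': array([[371.64829954,   0.        , 318.79548831],
       [  0.        , 371.64829954, 238.46841227],
       [  0.        ,   0.        ,   1.        ]]), 'tool_from_camera': array([[ 9.99999262e-01,  1.17756720e-03, -2.98594469e-04,
        -9.16351404e-05],
       [ 1.04536415e-03, -9.59319322e-01, -2.82321352e-01,
        -7.72870421e-02],
       [-6.18899809e-04,  2.82320832e-01, -9.59319845e-01,
        -1.82390027e-01],
       [ 0.00000000e+00,  0.00000000e+00,  0.00000000e+00,
         1.00000000e+00]])}
[ 0.56005028 -0.04931641  0.2598967 ] [-9.49708665e-05  7.61732023e-01  6.47892211e-01  1.16997383e-06] 2.55 [-1.08986697e-01  2.67465862e-01  1.71522840e+00  1.25728160e-04
  1.15906937e+00 -1.51882988e+00]
```

View pics/w1.png

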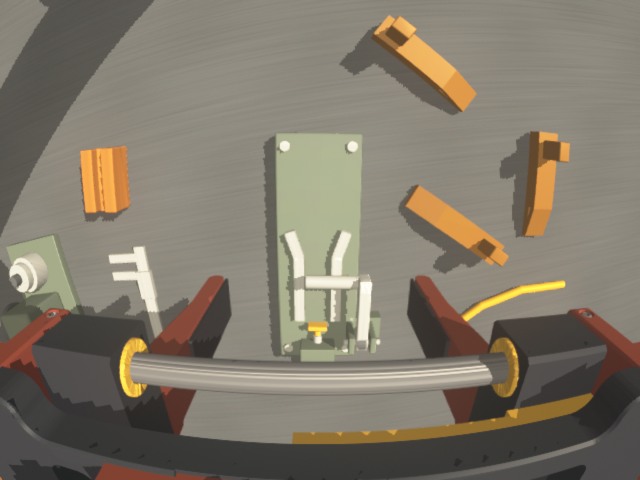

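The wrist view shows the whole bed, with near corners at about (277,134) and (362,135) and the pad at (318,327). I'll enlarge it to read the corners more precisely.

```bash
python3 - <<'E'
import cv2,numpy as np
a=cv2.imread("pics/w1.png")
l=cv2.resize(a[122:262,265:375],None,fx=3.6,fy=4,interpolation=cv2.INTER_CUBIC)
r=cv2.resize(a[222:362,265:385],None,fx=3.3,fy=4,interpolation=cv2.INTER_CUBIC)
o=np.hstack([l,r]);print(l.shape,r.shape);cv2.imwrite("pics/crop1.png",o)
E
```

```text
(560, 396, 3) (560, 396, 3)
```

View pics/crop1.png

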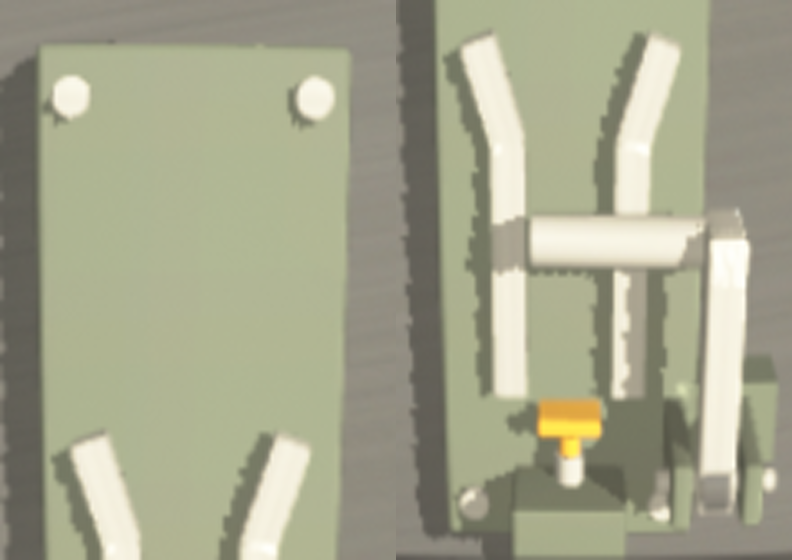

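```bash
python3 - <<'E'
from station import *; from h import *
K=camera_info("wrist")["intrinsics"];T=np.load("wT1.npy")
L=lambda x,y:[265+x/3.6,122+y/4]
G=lambda x,y:[265+(x-396)/3.3,222+y/4]
mm=.001
P=np.array([[-130,-50,20],[-130,50,20],[160,-50,20],[15,-16.5,29],[15,16.5,29],[100,-16.5,29],[100,16.5,29]])*mm
uv=np.array([L(40,46),L(349,50),G(450,530),G(524,145),G(619,143),G(525,396),G(613,397)])
r=least_squares(lambda s:(projw(K,T,world(s,P))-uv).ravel(),[.6117,-.0586,-.162],loss='soft_l1');s=r.x
print(s);print(projw(K,T,world(s,P))-uv)
b=G(570,402);t=G(570,418)
for z in(20,22,24):
  for zz,m in((z,b),(z+15,t)):
    f=least_squares(lambda a:projw(K,T,world(s,[[a[0],a[1],zz*mm]]))[0]-m,[.1,0]).x; print(zz,f*1000)
E
```

```text
[ 0.61277009 -0.05846511 -0.16966663]
[[-1.41881017 -0.5094526 ]
 [ 1.5297232  -0.84380245]
 [-0.65431754  1.13778336]
 [ 0.38857049 -0.18941751]
 [-0.41516423  0.50193364]
 [ 0.56105003  0.28627666]
 [ 0.00882774  0.20666624]]
20 [1.06659362e+02 4.73024230e-02]
35 [1.04030633e+02 5.85291594e-02]
22 [1.05534923e+02 4.39735158e-02]
37 [1.0287769e+02 5.5022527e-02]
24 [1.04410484e+02 4.06446086e-02]
39 [1.01724748e+02 5.15158946e-02]
```

```bash
cat >> h.py <<'E'
FORM=[0.58218,0.24411,-0.14403]; BED=[0.61277,-0.05847,-0.16967]
E
python3 - <<'E'
from station import *; from h import *
import cv2
g=world(FORM,[[-.048,0,0]])[0]
move_pose([g[0],g[1],.14],q(FORM[2])); 
movel([g[0],g[1],.030],v=.1); print(get_tcp_pos()-[g[0],g[1],.03],get_ft_force())
command_gripper(0.0); print("w",get_grip_width()*88,get_time())
movel([g[0],g[1],.16],v=.15); print(get_ft_force())
t=world(BED,[[-.065-.048,0,0]])[0]
move_pose([t[0],t[1],.16],q(BED[2]))
movel([t[0],t[1],.062],v=.1); 
print(movel([t[0],t[1],.046],v=.01,until_force=3),get_tcp_pos()-t,get_ft_force(),"w",get_grip_width()*88,get_time())
cv2.imwrite("pics/s2.png",cv2.resize(read_camera("side")[190:400,200:450][:,:,::-1],None,fx=2.2,fy=2.2))
cv2.imwrite("pics/t2.png",read_camera("top")[:,:,::-1])
E
```

```text
[0.00052443 0.0002337  0.00063218] [-0.03706275 -0.48863102 -0.64942965]
w 15.677184154558951 6.1333
[ 0.39804197  0.46405385 -4.97773948]
True [-6.28679388e-05 -6.41746459e-05  4.99016645e-02] [-1.43098262 -0.79403508  6.11877004] w 15.688841961910908 10.5333
```

View pics/s2.png

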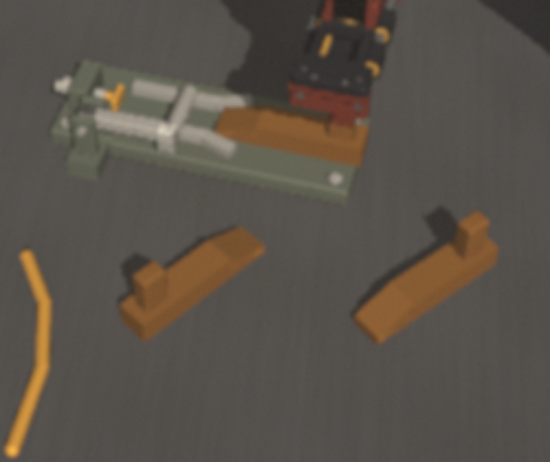

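The form sits flat with its nose in the mouth, and the grip width of 15.7 mm matches the rib. I'll release and re-grip so it settles, then slide it through the wedge phase while logging force.

```bash
cat >> h.py <<'E'
def fr(f): c,n=np.cos(BED[2]),np.sin(BED[2]); return np.array([c*f[0]+n*f[1],-n*f[0]+c*f[1],f[2]])
def bedx(p): return 1000*((p[0]-BED[0])*np.cos(BED[2])+(p[1]-BED[1])*np.sin(BED[2])+.048)
E
python3 - <<'E'
from station import *; from h import *
command_gripper(0.35); wait(.2); print("free",fr(get_ft_force()))
command_gripper(0.0); wait(.2); print("grip",fr(get_ft_force()),get_tcp_pos())
z=get_tcp_pos()[2]
for x in [-50,-40,-30,-24,-18]+list(range(-15,25,3)):
    t=world(BED,[[x*.001-.048,0,z]])[0]
    hit=movel(list(t),v=.02,until_force=22)
    f=fr(get_ft_force()); print(x,round(bedx(get_tcp_pos()),1),f.round(1),round(get_grip_width()*88,1),hit)
    if hit or f[0]<-25: break
print(get_time())
E
```

```text
free [-0.61624259  0.62581205 -0.63263706]
grip [ 0.72079829 -0.34012019 -0.11733461] [ 0.49997058 -0.03929855  0.04894193]
-50 -49.6 [ 0.1  0.7 -0.6] 15.7 False
-40 -39.3 [ 0.7 -1.  -1.8] 15.7 False
-30 -29.4 [-0.1  0.3 -1.6] 15.6 False
-24 -23.3 [ 1.3 -0.4 -2. ] 15.6 False
-18 -19.2 [-6.   0.1  6.4] 15.4 False
-15 -18.8 [-12.7   0.8  14.7] 15.7 False
-12 -17.2 [-17.3  -0.1  17. ] 16.0 False
-9 -14.4 [-17.2   0.2  17. ] 15.6 False
-6 -11.5 [-17.   -0.5  17. ] 15.8 False
-3 -8.5 [-17.3   0.1  14.9] 16.1 False
0 -5.5 [-17.3  -0.4  14.9] 15.8 False
3 -2.6 [-17.5  -1.4  15.1] 16.0 False
6 0.4 [-18.   -0.9  16. ] 15.7 False
9 3.4 [-17.9  -0.7  15.4] 16.2 False
12 6.7 [-16.8  -0.5  14.1] 15.9 False
15 11.5 [-11.1  -1.    9.5] 16.1 False
18 14.8 [-10.5  -0.9   7.3] 15.3 False
21 17.9 [-10.6  -1.2   7.1] 16.0 False
24 20.9 [-9.5 -0.1  7.8] 15.9 False
19.25
```

The wedge phase is done: the force peaked at about 18 N and has settled near 10 N, so the toe is on the flat top. The tool is pressing down by about 7 N. I'll re-grip to relieve that, then feel for the pad in fine steps.

```bash
cat >> h.py <<'E'
def meas(n=8):
    from station import wait,get_ft_force,get_tcp_pos
    F=[];X=[]
    for _ in range(n): wait(.02);F.append(fr(get_ft_force()));X.append(bedx(get_tcp_pos()))
    return np.mean(F,0),np.mean(X)
E
python3 - <<'E'
from station import *; from h import *
import cv2
command_gripper(0.3); wait(.2); f0,x0=meas();print("free",f0.round(1),x0)
cv2.imwrite("pics/w3.png",read_camera("wrist")[:,:,::-1]);cv2.imwrite("pics/t3.png",read_camera("top")[:,:,::-1])
command_gripper(0.0); wait(.1); f,x=meas();print("grip",f.round(1),x)
z=get_tcp_pos()[2]; c=x; log=[]
while c<50:
    c+=1
    movel(list(world(BED,[[c*.001-.048,0,z]])[0]),v=.015,until_force=20)
    f,x=meas(5); a=-(f[0]-f0[0]); log.append((x,a)); print(round(c,1),round(x,2),round(a,2),(f-f0).round(1)[1:])
    m=[b for y,b in log if y>log[0][0]+2.5]
    if len(m)>=3 and a>np.median(sorted(m)[:max(3,len(m)//2)])+1.5 and m[-2]>np.median(m)+.7: print("pad?");break
    if a>14 or get_time()>38: break
print(get_time())
E
```

```text
free [-0.   0.1  0.2] 24.072314094991743
grip [ 0.1 -0.4  0.3] 23.99718858209932
25.0 23.98 5.12 [-0.7  4.6]
26.0 23.98 8.47 [-0.6  8.5]
27.0 24.09 11.21 [-0.2 10.7]
28.0 24.77 12.05 [-0.4 12. ]
29.0 25.72 12.52 [-0.7 12. ]
30.0 26.71 12.24 [-0.5 11.9]
31.0 27.71 12.35 [-0.2 11.7]
32.0 28.71 12.13 [-0.2 11.8]
33.0 29.73 12.44 [-0.5 11.8]
34.0 30.71 12.28 [-0.8 11.8]
35.0 31.73 12.18 [-0.3 12.1]
36.0 32.76 12.1 [-0.4 11.8]
37.0 33.74 12.21 [-0.3 11.4]
38.0 34.76 12.44 [-0.9 11.4]
39.0 35.75 12.08 [-0.3 11.7]
40.0 36.76 12.56 [-0.7 11.7]
41.0 37.77 12.13 [-0.6 11.7]
42.0 38.33 13.09 [-0.5 12.7]
43.0 38.99 14.15 [-0.8 14.1]
pad?
26.9917
```

```bash
python3 - <<'E'
import cv2,numpy as np
a=cv2.imread("pics/t3.png")[150:310,290:390];b=cv2.imread("pics/w3.png")[100:380,200:440]
cv2.imwrite("pics/crop3.png",np.hstack([cv2.resize(a,(350,560),interpolation=2),cv2.resize(b,(440,560),interpolation=2)]))
E
```

```text
(no output)
```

View pics/crop3.png

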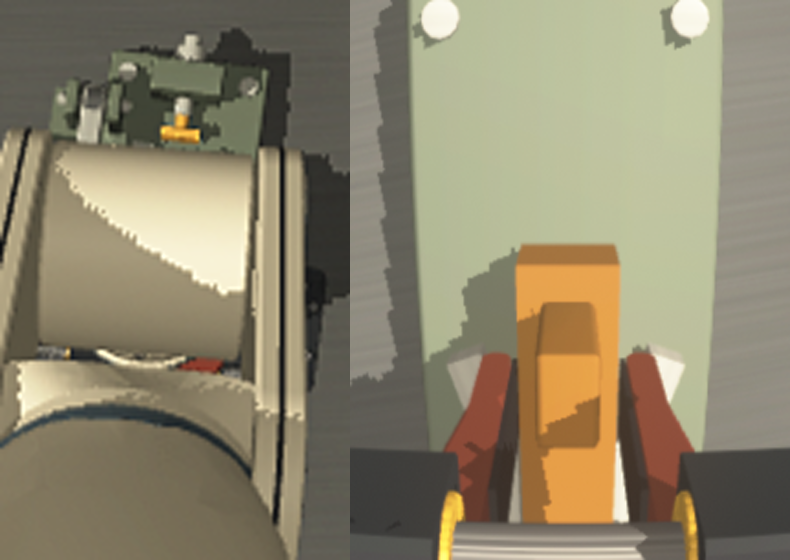

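The pad is felt at x≈37.8: force was flat at 12.2 N and now rises, with about 1.1 mm of travel so far. I'll push about 2 mm more, then back the commanded position off so the tool isn't loaded when the jaws open.

```bash
python3 - <<'E'
from station import *; from h import *
f,x=meas();z=.0489; print(x,f.round(1),get_tcp_pos()[2])
z=get_tcp_pos()[2]
c=43.
def go(c): movel(list(world(BED,[[c*.001-.048,0,z]])[0]),v=.01,until_force=20); f,x=meas(6); print(round(c,2),round(x,2),f.round(2)); return f,x
while True:
    c+=.5; f,x=go(c)
    if x>=40.8 or -f[0]>18 or c>47: break
print("unload")
while -f[0]>1.5 and c>36:
    c-=.7; f,x=go(c)
print(get_time())
E
```

```text
38.98499447424136 [-14.6  -0.5  14.3] 0.04888275463367996
43.5 39.2 [-15.44  -0.41  15.84]
44.0 39.54 [-16.12  -0.61  16.5 ]
44.5 39.89 [-16.75  -0.74  16.47]
45.0 40.23 [-16.9   -0.91  16.86]
45.5 40.58 [-17.41  -0.62  16.78]
46.0 40.95 [-17.5   -0.66  17.46]
unload
45.3 40.96 [-15.47  -0.89  15.31]
44.6 40.99 [-13.03  -0.62  13.41]
43.9 41.01 [-11.09  -0.67  10.69]
43.2 41.04 [-8.62 -0.76  8.74]
42.5 41.06 [-6.34 -0.98  6.58]
41.8 41.08 [-5.43 -1.43  5.49]
41.1 41.12 [-3.17 -1.47  3.7 ]
40.4 41.07 [ 0.23 -1.58 -0.92]
32.025
```

Estimated pad force is 3.2–3.5 N, the excess after removing the friction from pressing down. The tool is now unloaded, so I'll release, retreat and look.

```bash
python3 - <<'E'
from station import *; from h import *
import cv2
command_gripper(0.4); wait(.2); f,x=meas(); print("free",f.round(2),x)
p=get_tcp_pos(); movel([p[0],p[1],.15],v=.12); print(get_ft_force())
move_pose([.56,-.05,.26],q(-.162)); wait(.3)
p,w=get_tcp_pos(),get_ee_rot(); im=read_camera("wrist")
ci=camera_info("wrist")
T=np.eye(4);T[:3,:3]=rot(w);T[:3,3]=p; np.save("wT4.npy",T@ci["tool_from_camera"])
cv2.imwrite("pics/w4.png",im[:,:,::-1])
cv2.imwrite("pics/crop4.png",cv2.resize(im[182:362,255:395][:,:,::-1],None,fx=3.3,fy=3.3,interpolation=2)); print(get_time())
E
```

```text
free [ 0.33 -0.2  -0.05] 40.414842965123455
[-0.25295055  0.30319612 -0.28055745]
34.775
```

View pics/crop4.png

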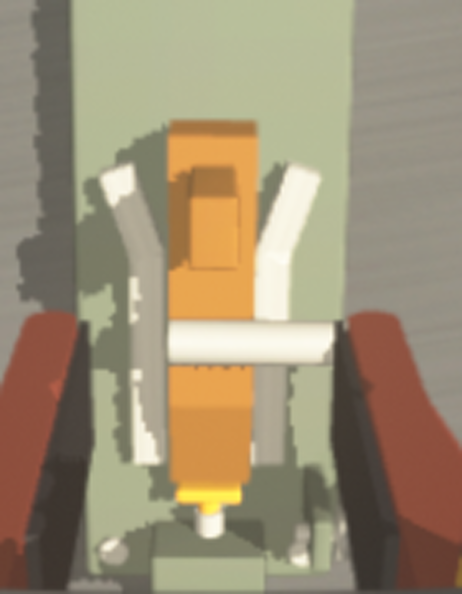

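The form is straight in the channel with the toe on its flat top and the nose on the pad. The pad's compression can be measured by comparing the two views taken from the same pose.

```bash
python3 - <<'E'
import cv2,numpy as np
from h import *; from station import *
K=camera_info("wrist")["intrinsics"];A,B=np.load("wT1.npy"),np.load("wT4.npy");print(abs(A-B).max())
P=world(BED,[[.104,0,.037],[.107,0,.037],[.110,0,.037]]);print(projw(K,A,P)[:,1],projw(K,B,P)[:,1])
for n in"14":
    im=cv2.imread(f"pics/w{n}.png").astype(int)[320:342,312:325]
    print(n); print(np.c_[np.arange(320,342),im.mean(1).round()].astype(int).tolist())
S=world(BED,[[.13,0,.02]]);print(projw(K,A,S),projw(K,B,S))
a=cv2.imread("pics/w1.png");b=cv2.imread("pics/w4.png");t=a[344:354,300:335] # stop block registration
r=cv2.matchTemplate(b[336:362,292:343],t,cv2.TM_CCOEFF_NORMED);print(cv2.minMaxLoc(r))
E
```

```text
0.0023692524317593944
[327.27168054 329.3248299  331.36475681] [328.54689469 330.6037188  332.64724227]
1
[[320, 140, 174, 171], [321, 125, 173, 187], [322, 94, 169, 212], [323, 70, 167, 223], [324, 67, 166, 224], [325, 67, 167, 224], [326, 69, 176, 232], [327, 75, 209, 251], [328, 81, 234, 255], [329, 81, 232, 255], [330, 83, 221, 253], [331, 90, 181, 221], [332, 101, 182, 200], [333, 100, 179, 195], [334, 96, 171, 188], [335, 107, 171, 188], [336, 136, 169, 180], [337, 162, 181, 185], [338, 160, 179, 182], [339, 158, 176, 180], [340, 159, 177, 180], [341, 161, 181, 184]]
4
[[320, 71, 145, 212], [321, 72, 145, 212], [322, 71, 145, 212], [323, 71, 145, 212], [324, 71, 145, 212], [325, 71, 145, 212], [326, 71, 146, 212], [327, 70, 149, 215], [328, 68, 160, 223], [329, 67, 173, 231], [330, 71, 201, 249], [331, 82, 238, 255], [332, 81, 239, 255], [333, 84, 231, 254], [334, 90, 200, 236], [335, 98, 183, 201], [336, 105, 178, 195], [337, 128, 178, 193], [338, 161, 183, 189], [339, 167, 185, 189], [340, 165, 182, 186], [341, 165, 182, 186]]
[[317.57758915 337.73899237]] [[318.32053457 339.01634595]]
(-0.473655641078949, 0.9856156706809998, (15, 16), (9, 9))
```

The pad edge moved 3.3 px. About 1.1 px of that is the change in camera pose, which leaves about 3.1 mm of compression and agrees with the force estimate. I'm handing in.

```bash
python3 -c "
from station import *
print(get_time(),get_ft_force()); job_done()"
```

```text
34.775 [-0.26264209 -0.10822288  0.41935548]
the job is handed in; nothing more can be done
```

The form is held in the channel with the hold-down toe on its flat top and its nose pressing the pad in by about 3 mm. I handed the job in at 34.8 s; no verdict is reported.

- **What I did:** I took the leftmost of the three look-alike bars, laid it on the bed and slid it under the toe. I felt the pad at form x≈37.8 mm and pushed about 3 mm further. I then took the load off the tool before opening the jaws, and moved clear.
- **Pad compression:** The force rise puts the pad at about 3.2–3.5 N, and comparing wrist pictures gives about 3 mm (2.9–3.3). Both sit inside the 1.8–6.5 N band.
- **Final picture and release:** The last wrist picture shows the form straight between the rails, the toe on the flat top and the nose on the pad. The tool reads no load.
- **Higher push force:** Sliding took about 12 N and the wedge about 18 N, above the stated 6–10 N and 8–15 N. The gripper was also pressing the form down, by up to 17 N.
- **Bed fit:** The plate corners fitted about 1.5 px off, so I relied on the rails and the pad for the centre line.
- **Not checked:** I had no direct reading of the hold-down arm's angle. I did not measure the clamp block, calipers or tube at the end, but the arm went nowhere near them at low height.

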